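# Ready the laser-marking fixture: stop shut, hold-down arm unlatched and held up

### The job

Get the laser-marking fixture ready for its next plate. First push the blue swing-away stop shut until it clicks home past its spring-ball catch; then pull the black latch knob of the hold-down arm out sideways against its spring and, with the latch drawn, lift the arm's nose off its ball. Finish still holding the hold-down arm up in the gripper, its nose at least 10 cm above the ball and still (it falls if let go), with the stop still shut, and leave the plate, square and tape roll where they lie.

Things in the scene. Friction and masses are not known exactly. Their poses are not given: they have to be found in the camera images.
- fixture: Marking fixture fixed on the bench: grey aluminium base plate 320 (x) x 280 (y) x 12 mm with a white slotted plate rest on it (top 20 mm above the bench). Origin at the centre of its underside, on the bench; z up. All 'fixture x, y' below are its axes: the hold-down arm lies along x (hinge at +x, ball and latch at -x), the blue stop stands on the +y side, the latch knob sticks out to -y. It is turned by some 0.35 rad at most, so its -x side faces the robot.
- gate (a joint): Angle of the blue stop in rad: 0 = fully shut (parallel to fixture x), grows as its free end swings outward to fixture +y; up to 1.4. Stands open at the start; stays where it is left. Between about 0.10 and 0.05 rad it must be pushed over the spring ball of the catch (about 3 to 4 N near the free end); past that it is home and stays under 0.01.
- gate_hinge (a point): Upright hinge axis of the blue stop, at mid height of the stop (44 mm above the bench); at (75, 100) mm in fixture x, y. The shut stop runs from here 152 mm towards fixture -x. The stop is a flat blue bar 8 mm thick, standing from 22 to 66 mm above the bench; no handle: it is pushed on its outer (+y) face.
- gate_tip (a point): Point to push: on the outer face of the blue stop at mid height (44 mm above the bench), 110 mm along it from the hinge, 42 mm from its free end. Its frame turns with the stop: x along it towards the hinge, y out of the outer face; pushing along -y shuts it.
- latch (a joint): How far the latch is drawn, in m: 0 = sprung in (a bolt grips under the ball's collar), grows as the knob is pulled along fixture -y, 0.014 = end of travel. The bolt is clear of the ball at 0.008 and more. The spring pulls back with about 3.6 N at rest and 7.8 N at full travel; it snaps back in when let go.
- knob (a point): Centre of the black latch knob: a cylinder 22 mm in diameter and 30 mm long, axis along fixture y, at (-125, -52) mm in fixture x, y and 47.5 mm above the bench when the arm is down (35 mm above the base plate); its inner end lies 5 mm outside the latch bush, the outer end is free. Rides on the arm's nose. Its frame turns with the arm; its y axis stays parallel to fixture y.
- hold_arm: The hold-down arm with the latch it carries: aluminium bar 28 mm wide and 12 mm thick, 255 mm from hinge to nose; nose 48 x 40 mm, a grey hollow block open below that sits over the ball, top 84 mm above the bench. About 0.4 kg; needs about 2 N at the nose to hold. Origin on its hinge axis.
- hold_down (a joint): Angle of the hold-down arm in rad: 0 = down on the ball, grows as the nose rises; stops at 1.2. It falls back when released, from any height. 0.41 rad raises the nose by about 100 mm.
- bar_hinge (a point): On the level hinge axis of the hold-down arm (axis along fixture y), at (130, 0) mm in fixture x, y, 72 mm above the bench. The nose moves in an arc of 255 mm about it, rising and leaning to fixture +x.
- socket (a point): Centre of the ball socket in the arm's nose; lies at the ball's centre when the arm is down and rides with the arm.
- ball (a point): Centre of the 25 mm steel ball on its stud, fixed to the base plate at (-125, 0) mm in fixture x, y, 62 mm above the bench.
- blank: Loose bystander: the next steel plate, 90 x 140 x 4 mm, flat on the bench on the -y side of the fixture. Origin at the centre of its underside.
- square: Loose bystander: steel engineer's square, stock 90 mm and blade 110 mm long, 14 mm high, lying on the bench on the +y side of the fixture. Origin under the middle of its stock.
- tape: Loose bystander: black roll, 60 mm in diameter, 25 mm high, flat on the bench. Origin at the centre of its underside.

How it is judged:
By the outcome, as a careful person would: the job done as asked, in the order asked, and still so for the second after the job is handed in, while the arm keeps its last pose, push and grip.
It also fails if it takes over 51 s, if anything falls off the work surface, if the arm or the gripper's body presses on something with over 40 N, if the wrist force passes 120 N, or if a joint passes its speed limit or range.

### The arm

A 6-joint arm with a two-finger parallel gripper is mounted at the origin on the work surface. World frame = base frame: x ahead of the robot, y to its left, z up, the work surface at z = 0. Lengths are in mm, angles in degrees, forces in N, time in s.
With the tool pointing down it reaches from about 350 to 850 mm from the base axis. Payload 8.1 kg.
Tool frame: the origin (TCP) lies midway between the tips of the shut fingers; the grasp point (between the pads) lies 19 mm behind it; z points along the fingers, y is the line along which they close (so a half turn about z gives the same grasp; the last joint's range is limited). The gripper opens to 85 mm and grips with 20 to 120 N. Pads are 22 mm wide; open, the fingers measure 114 mm over their backs; the gripper's body (76 mm by 85 mm) begins 54 mm behind the grasp point. The pads swing forward as they close: fully open they stand 13 mm farther back than shut.
Start: joints at [-68.319, 7.471, 85.268, -0, 87.261, -4.893], TCP at [268.43, -536.611, 231.292] pointing down, gripper open.
Joint ranges: [-169.43, 169.43], [-51.17, 129.36], [1.28, 143.12], [-76.62, 256.62], [0, 156.53], [-152.29, 152.29]. Speed limits (degrees/s): [136.94, 136.94, 159.86, 180, 180, 180].

### API

Orientations are given as [roll, pitch, yaw] about the fixed x, y, z axes, in that order (R = Rz(yaw) Ry(pitch) Rx(roll)).
In Python, from bench import r gives the robot as it stands. The module is installed in compiled form; this text tells all that it offers.
- The arm moves only by the tool jog_arm, never from a script. Its argument "rows" is a list of rows, each a list of 2 entries, a list of its own where there are three numbers: the shift along the tool's x, y, z in mm, then the turn, a rotation vector about the tool's x, y, z in rad. A call has 1 to 10 rows; each row is the pose to reach, as a shift and turn from the pose commanded when the call began, along the tool's axes at that moment; what a row does not reach only later rows make up. A row lasts 1/10 s, in which the tool goes at most 50 mm and 8.59 degrees, less where a joint would pass 70% of its speed; a pose out of reach is approached as far as the arm can. A call with a gripper value outside its range is refused whole. "grip" is the finger opening in mm, from 0 to 85.4, set as the call begins (left out, the last holds). The fingers move at their own pace and stop on an object; "force" is the grip in N (left out, the last holds). Time passes only in rows, so rows that repeat a pose let the fingers close. It gives the time, the measured TCP pose, the force, the opening and the grip force at its end, in the units of the state.
- r.sense(): the state, without advancing time (a new reading comes with each control period).
- r.snapshot(name): name is "scene" or "top" or "wrist"; returns (picture, depth): 400x640x3 uint8, blue, green, red; 400x640 float32, mm along the optical axis (not along the pixel's ray), 0 where there is no reading.
- r.camera_params(name): a dict with "fx", "fy", "cx", "cy" (pixels), "pose" (4x4, takes a point from camera to world coordinates); the wrist camera has in their place "tool_from_camera" (4x4, takes a point from camera to tool coordinates, whose origin is the TCP and whose axes are the flange's). Camera axes: x right, y down, z forward; pixel columns grow to the right and rows downward; lengths in mm; the calibration is good to about 2 mm. A picture is of the moment at which its call begins: read the wrist's pose just before it. camera_params takes no time and is no camera call.
- r.hand_in(): hands the job in; it is judged then, once.
The state is a dict: "time": time; "joint_pos": joint angles; "qd": joint speeds; "joint_efforts": joint torques, N m; "tool_pos": TCP position; "tcp_rot": TCP orientation; "ft_force": force on the tool from outside, world axes, zero at the start; "wrist_torque": the same for the moment, N m; "finger_gap": finger opening in mm; "grip_force": force on a finger pad.
Only numpy, scipy, OpenCV 4.12 (cv2) and the standard library are available. Lean on these libraries where they do the work, as an engineer would, in place of code of your own. Each camera call takes 0.05 s, during which the arm holds its last target. There are 200 camera calls.

## Working session

There is one attempt and no reset: what is moved stays moved. The work goes in short steps, Python scripts to look and compute and a tool call to move; the robot and the scene stay as the last step left them, time stands still between calls to the robot, and variables do not carry over. Pictures are saved under pics/ and viewed, at most 10 in all, crops included, and the job is handed in when it is done.

Besides the shell and the picture viewer there is one more tool, called after "Call:" as name([rows], argument=value, ...), one row to a line, values as JSON. jog_arm: Moves the arm, as the interface text tells. Its arguments: {"type":"object","properties":{"rows":{"type":"array"},"grip":{"type":"number"},"force":{"type":"number"}},"required":["rows"]}

```bash
mkdir -p pics
python3 - <<'E'
from bench import r
import cv2,numpy as np
print(r.sense())
for n in("scene","top"):
    p,d=r.snapshot(n); cv2.imwrite(f"pics/{n}0.png",p); np.save(f"{n}d.npy",d)
    c=r.camera_params(n);print(n,c)
print(r.camera_params("wrist"))
E
```

```text
{'time': 0.0, 'joint_pos': array([-6.83189933e+01,  7.51461500e+00,  8.53314306e+01, -1.40449599e-03,
        8.72637158e+01, -4.89281299e+00]), 'qd': array([ 0.03867543, -0.03852337,  0.01706481, -0.02323909, -0.10259147,
       -0.04062584]), 'joint_efforts': array([-3.60005279e-04, -5.69404542e+01, -5.00553238e+01, -4.64662044e-04,
        1.46837987e-02, -1.72670752e-05]), 'tool_pos': array([ 268.20965277, -536.06755241,  230.22898539]), 'tcp_rot': array([-1.79890519e+02, -7.96411127e-03,  2.65738804e+01]), 'ft_force': array([1.0494266 , 0.24858453, 0.4197547 ]), 'wrist_torque': array([ 0.04827804,  0.01503339, -0.01675454]), 'grip_force': 0.0, 'finger_gap': 85.44824652058642}
scene {'fx': 447.52610504717103, 'fy': 447.52610504717103, 'cx': 327.46690972130784, 'cy': 200.73043434157, 'pose': array([[-7.62858562e-01,  4.97039761e-01, -4.13519396e-01,
         1.05758929e+03],
       [ 6.46565283e-01,  5.86055383e-01, -4.88356860e-01,
         5.55471834e+02],
       [-3.87509105e-04, -6.39914497e-01, -7.68446020e-01,
         1.00186755e+03],
       [ 0.00000000e+00,  0.00000000e+0
[... 268 characters left out ...]
-01, -3.20426078e-02, -1.94987452e-02,
         8.06504697e+00],
       [ 2.53746902e-02, -1.94662528e-01, -9.80542006e-01,
         1.01388536e+03],
       [ 0.00000000e+00,  0.00000000e+00,  0.00000000e+00,
         1.00000000e+00]])}
{'fx': 354.8891223413888, 'fy': 354.8891223413888, 'cx': 325.0340965658343, 'cy': 202.16321619256354, 'tool_from_camera': array([[-4.75212738e-04, -9.65528527e-01, -2.60296828e-01,
         6.47435676e+01],
       [ 9.99999334e-01, -1.85079325e-04, -1.13913433e-03,
         2.93842145e-01],
       [ 1.05169113e-03, -2.60297196e-01,  9.65527972e-01,
        -1.42151304e+02],
       [ 0.00000000e+00,  0.00000000e+00,  0.00000000e+00,
         1.00000000e+00]])}
```

View pics/top0.png

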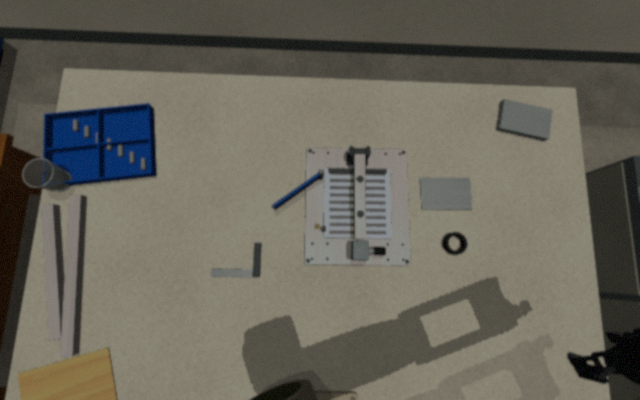

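View pics/scene0.png

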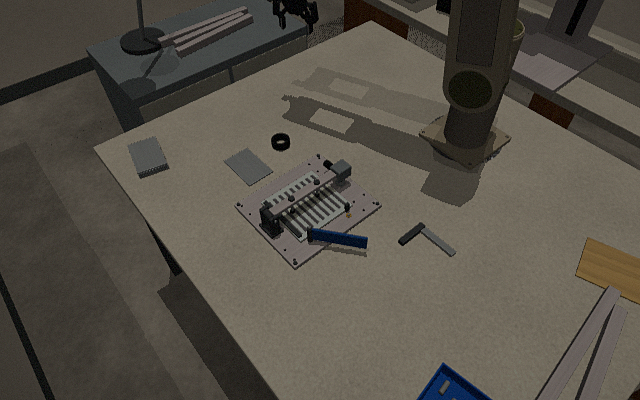

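The top view shows the fixture nearly aligned with the world axes: corners at about (306,149) and (409,264), blue stop from (322,175) to (275,207), and knob at (378,250). The plate, tape and square lie clear of it.

```bash
cat > h.py <<'E'
import numpy as np,cv2
from bench import r
def cloud(d,c):
    v,u=np.mgrid[0:d.shape[0],0:d.shape[1]]
    P=np.stack([(u-c["cx"])/c["fx"]*d,(v-c["cy"])/c["fy"]*d,d],-1)
    return P@c["pose"][:3,:3].T+c["pose"][:3,3]
def ray(u,v,z,c):
    q=c["pose"][:3,:3]@np.array([(u-c["cx"])/c["fx"],(v-c["cy"])/c["fy"],1]);o=c["pose"][:3,3]
    return o+q*(z-o[2])/q[2]
E
python3 - <<'E'
from h import *
d=np.load("topd.npy");c=r.camera_params("top");W=cloud(d,c)
img=cv2.imread("pics/top0.png")
s=W[140:275,295:420]; z=s[...,2]
print("bench z",np.median(W[300:350,50:200,2]), np.percentile(z,[1,25,50,75,99]))
m=np.zeros(d.shape,np.uint8); m[140:275,295:415]=(z[:, :120]>7)&(z[:, :120]<200)
hsv=cv2.cvtColor(img,cv2.COLOR_BGR2HSV)
blue=cv2.inRange(hsv,(100,100,40),(130,255,255)); blue[:, :265]=0; blue[:140]=0;blue[225:]=0;blue[:,335:]=0
m[cv2.dilate(blue,np.ones((5,5)))>0]=0
n,l,st,_=cv2.connectedComponentsWithStats(cv2.morphologyEx(m,cv2.MORPH_OPEN,np.ones((3,3)))); k=1+st[1:,4].argmax(); print(st[k])
P=W[l==k]; P=P[(P[:,2]<17)]
rc=cv2.minAreaRect(P[:,:2].astype(np.float32));print(rc)
for uv in[(305.5,149),(408,149.5),(410,265),(305,265.5)]:print(ray(*uv,12,c))
v,u=np.nonzero(blue);Q=np.array([ray(a,b,60,c)[:2] for a,b in zip(u,v)],np.float32);print("gate",len(Q),cv2.minAreaRect(Q),cv2.boxPoints(cv2.minAreaRect(Q)))
g=cv2.cvtColor(img,6)
kn=(g<45); kn[:242]=0;kn[260:]=0;kn[:,:368]=0;kn[:,390:]=0
v,u=np.nonzero(kn);print("knob",len(u),u.min(),u.max(),v.mean(),ray(u.mean(),v.mean(),55,c), "depth z",np.median(W[kn][:,2]))
cv2.imwrite("pics/crop.png",cv2.resize(img[135:280,255:480],None,fx=3.5,fy=3.5,interpolation=2))
E
```

```text
bench z 1.2381853712231532 [-3.20363346  2.43047838 12.53572986 20.05894493 85.10422132]
[  304   146   107   119 11834]
((579.48095703125, -102.22702026367188), (320.48199462890625, 280.1515808105469), 1.0445199012756348)
[729.61887551  41.89407837  12.        ]
[ 738.45586019 -243.72867622   12.        ]
[ 421.27384613 -243.89075009   12.        ]
[412.27426454  31.46571573  12.        ]
gate 215 ((601.2262573242188, 59.808353424072266), (10.500078201293945, 143.30690002441406), 37.842411041259766) [[5.5312152e+02 1.1317230e+02]
 [6.4103912e+02 2.6893616e-03]
 [6.4933099e+02 6.4444046e+00]
 [5.6141339e+02 1.1961401e+02]]
knob 62 374 384 250.59677419354838 [ 453.97543791 -155.60779763   55.        ] depth z 57.43335973146759
```

View pics/crop.png

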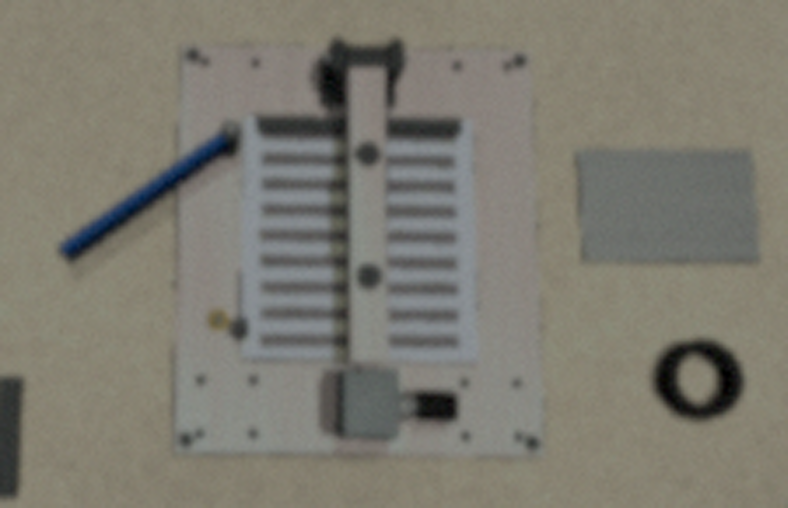

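The crop confirms the fit. The fixture centre is at about (579.5, -102.2) with yaw about 1°, the stop is open about 0.92 rad, and the predicted knob at (455, -156) agrees with the one I measured. I'll head for the outer side of the stop with the fingers shut.

Call:
jog_arm([
  [[606, -423, 0], [0, 0, -1.124]],
  [[606, -423, 0], [0, 0, -1.124]],
  [[606, -423, 0], [0, 0, -1.124]],
  [[606, -423, 0], [0, 0, -1.124]],
  [[606, -423, 0], [0, 0, -1.124]],
  [[606, -423, 0], [0, 0, -1.124]],
  [[606, -423, 0], [0, 0, -1.124]],
  [[606, -423, 0], [0, 0, -1.124]],
  [[606, -423, 0], [0, 0, -1.124]],
  [[606, -423, 0], [0, 0, -1.124]],
], grip=0)

```text
time: 1.1
tool_pos: [507.5, -95.2, 231.1]
tcp_rot: [-180.0, 0.0, 91.0]
ft_force: [0.4, -0.6, 0.5]
finger_gap: -0.2
grip_force: 0.0
```

Call:
jog_arm([
  [[211, 121, 0], [0, 0, 0]],
  [[211, 121, 0], [0, 0, 0]],
  [[211, 121, 0], [0, 0, 0]],
  [[211, 121, 0], [0, 0, 0]],
  [[211, 121, 0], [0, 0, 0]],
  [[211, 121, 0], [0, 0, 0]],
  [[211, 121, 50], [0, 0, 0]],
  [[211, 121, 100], [0, 0, 0]],
  [[211, 121, 100], [0, 0, 0]],
  [[211, 121, 100], [0, 0, 0]],
])

```text
time: 2.1
tool_pos: [623.3, 115.2, 130.7]
tcp_rot: [-179.8, 0.0, 91.0]
ft_force: [0.1, -0.1, 0.6]
finger_gap: -0.4
grip_force: 0.0
```

Run:
```python
from h import *
s=r.sense();print(s["tool_pos"],s["tcp_rot"])
p,d=r.snapshot("top");cv2.imwrite("pics/crop1.png",cv2.resize(p[100:280,240:480],None,fx=3,fy=3,interpolation=2))
# pusher path in tool axes (yaw 91) from current pose
H=np.array([652.8,-0.9]);y=np.radians(1.0);R=np.array([[np.cos(y),-np.sin(y)],[np.sin(y),np.cos(y)]])
a=np.radians(s["tcp_rot"][2]);T=np.array([[np.cos(a),np.sin(a)],[np.sin(a),-np.cos(a)]])
for t in [1.0,.9,.8,.7,.6,.5,.4,.3,.2,.1,.05,0,-.03]:
    n=np.array([np.sin(t),np.cos(t)]);q=H+R@(110*np.array([-np.cos(t),np.sin(t)])+(4+15*abs(np.sin(t))+11*np.cos(t))*n)
    print(t,q.round(),(T@(q-s["tool_pos"][:2])).round(1))
```

```text
[623.29265717 115.22765864 130.71357334] [-1.79805123e+02  2.09731010e-02  9.09511839e+01]
1.0 [611. 103.] [-11.9 -13. ]
0.9 [600.  98.] [-16.4 -23.2]
0.8 [591.  93.] [-22.1 -33.1]
0.7 [581.  86.] [-28.9 -42.4]
0.6 [573.  78.] [-36.8 -51.1]
0.5 [565.  69.] [-45.6 -59. ]
0.4 [558.  59.] [-55.4 -66. ]
0.3 [552.  48.] [-66.1 -72. ]
0.2 [548.  37.] [-77.4 -76.7]
0.1 [545.  25.] [-89.4 -80.3]
0.05 [543.  18.] [-95.5 -81.5]
0 [543.  12.] [-101.7  -82.4]
-0.03 [542.   9.] [-104.6  -82.8]
```

View pics/crop1.png

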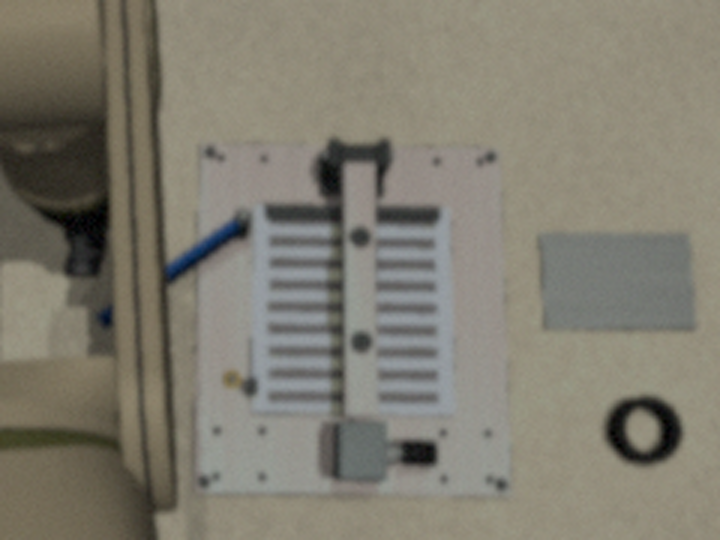

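The crop shows the stop unmoved from (240,220) to (105,320), with the arm overhanging it and the tool just outside. Next I lower the tool and push along the arc.

Call:
jog_arm([
  [[0, 0, 48], [0, 0, 0]],
  [[0, 0, 90], [0, 0, 0]],
  [[0, 0, 95], [0, 0, 0]],
  [[0, 0, 95], [0, 0, 0]],
  [[-8, -8, 95], [0, 0, 0]],
  [[-14, -20, 95], [0, 0, 0]],
  [[-18, -28, 95], [0, 0, 0]],
  [[-22, -33, 95], [0, 0, 0]],
  [[-29, -42, 95], [0, 0, 0]],
  [[-37, -51, 95], [0, 0, 0]],
])

```text
time: 3.15
tool_pos: [574.1, 77.5, 37.1]
tcp_rot: [179.9, -0.0, 91.0]
ft_force: [1.5, 0.6, 0.1]
finger_gap: 0.1
grip_force: 0.2
```

Call:
jog_arm([
  [[-5, -4, 0], [0, 0, 0]],
  [[-9, -8, 0], [0, 0, 0]],
  [[-14, -12, 0], [0, 0, 0]],
  [[-19, -15, 0], [0, 0, 0]],
  [[-29, -21, 0], [0, 0, 0]],
  [[-35, -24, 0], [0, 0, 0]],
  [[-40, -26, 0], [0, 0, 0]],
  [[-46, -28, 0], [0, 0, 0]],
  [[-50, -29, 0], [0, 0, 0]],
  [[-50, -29, 0], [0, 0, 0]],
])

```text
time: 4.15
tool_pos: [545.9, 26.8, 36.3]
tcp_rot: [-180.0, 0.0, 90.9]
ft_force: [-0.1, 0.2, 0.6]
finger_gap: -0.1
grip_force: 0.0
```

Now the last stretch, over the catch.

Call:
jog_arm([
  [[-3, -1, 0], [0, 0, 0]],
  [[-5, -1, 0], [0, 0, 0]],
  [[-7, -2, 0], [0, 0, 0]],
  [[-9, -2, 0], [0, 0, 0]],
  [[-11, -2, 0], [0, 0, 0]],
  [[-12, -2, 0], [0, 0, 0]],
  [[-13, -2, 0], [0, 0, 0]],
  [[-14, -2, 0], [0, 0, 0]],
  [[-14, -2, 0], [0, 0, 0]],
])

```text
time: 5.05
tool_pos: [544.1, 13.1, 36.2]
tcp_rot: [-180.0, 0.0, 91.0]
ft_force: [-0.6, 0.6, -0.5]
finger_gap: 0.0
grip_force: 0.0
```

Call:
jog_arm([
  [[-1, 0, 0], [0, 0, 0]],
  [[-2, 0, 0], [0, 0, 0]],
  [[-3, 0, 0], [0, 0, 0]],
  [[-4, 0, 0], [0, 0, 0]],
  [[-4, 0, 0], [0, 0, 0]],
])

```text
time: 5.55
tool_pos: [544.1, 12.1, 36.3]
tcp_rot: [-180.0, -0.2, 91.0]
ft_force: [0.3, 14.0, 0.6]
finger_gap: -0.0
grip_force: 7.2
```

Run:
```python
from h import *
s=r.sense();print(s["tool_pos"],s["ft_force"])
p,d=r.snapshot("scene");cv2.imwrite("pics/s1.png",cv2.resize(p[130:290,220:440],None,fx=3.5,fy=3.5,interpolation=2))
```

```text
[544.1112367   12.10495479  36.26546869] [ 0.32925889 13.97253443  0.56464063]
```

View pics/s1.png

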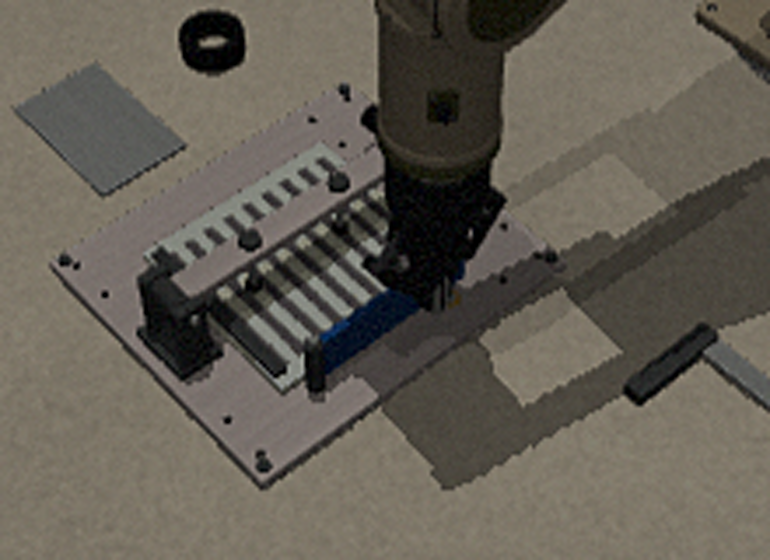

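The stop lies parallel to the rest, with the finger against it at crop (430,300). A firm 14 N at the predicted shut position means it is home. I back off, rise and move above the knob.

Call:
jog_arm([
  [[15, 0, 0], [0, 0, 0]],
  [[30, 0, 0], [0, 0, 0]],
  [[30, 0, -45], [0, 0, 0]],
  [[30, 0, -90], [0, 0, 0]],
  [[30, 0, -130], [0, 0, 0]],
  [[-160, -92, -130], [0, 0, 0]],
  [[-160, -92, -130], [0, 0, 0]],
  [[-160, -92, -130], [0, 0, 0]],
  [[-160, -92, -130], [0, 0, 0]],
  [[-160, -92, -130], [0, 0, 0]],
])

```text
time: 6.6
tool_pos: [453.3, -155.4, 166.5]
tcp_rot: [-180.0, 0.1, 90.8]
ft_force: [0.6, 0.2, -0.3]
finger_gap: 0.2
grip_force: 0.0
```

Call:
jog_arm([
  [[-8, 0, 0], [0, 0, 0]],
  [[-8, 0, 0], [0, 0, 0]],
  [[-8, 0, 0], [0, 0, 0]],
], grip=60)

```text
time: 6.9
tool_pos: [455.8, -159.0, 166.2]
tcp_rot: [-180.0, -0.0, 91.0]
ft_force: [1.1, -0.6, -1.0]
finger_gap: 43.6
grip_force: 0.0
```

Run:
```python
from h import *
s=r.sense();print(s["tool_pos"],s["tcp_rot"],s["ft_force"],s["finger_gap"])
from scipy.spatial.transform import Rotation as Ro
p,d=r.snapshot("wrist");c=r.camera_params("wrist");t,_=r.snapshot("top")
cv2.imwrite("pics/w1.png",np.hstack([cv2.resize(p,(480,300)),cv2.resize(t[130:280,280:430],(300,300))]))
M=np.eye(4);M[:3,:3]=Ro.from_euler("xyz",s["tcp_rot"],degrees=True).as_matrix();M[:3,3]=s["tool_pos"]
c["pose"]=M@c["tool_from_camera"];W=cloud(d,c);g=cv2.cvtColor(p,6)
m=(d>0)&(W[...,2]>40)&(W[...,2]<70)&(abs(W[...,0]-455)<25)&(abs(W[...,1]+155)<30)&(W[...,1]<-134)
P=W[m];print(len(P),np.percentile(P,[2,50,98],axis=0).round(1),"gray",np.median(g[m]))
```

```text
[ 455.80713414 -159.01258559  166.21395777] [-1.79998224e+02 -2.49105013e-02  9.10388611e+01] [ 1.14283317 -0.60892716 -1.03715358] 43.587593706348834
1323 [[ 442.8 -170.4   47.4]
 [ 453.4 -153.3   55.8]
 [ 463.6 -134.8   58.6]] gray 12.0
```

View pics/w1.png

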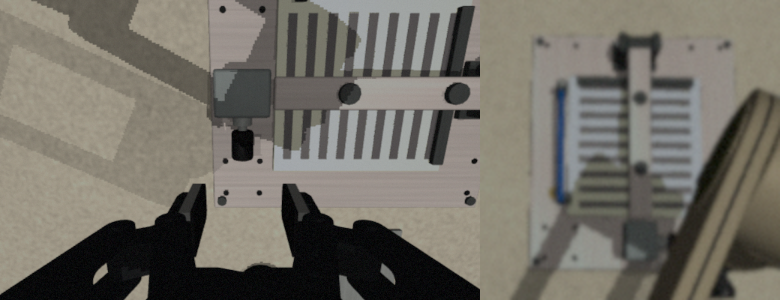

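The wrist view shows the knob at (242,145), clear between the finger directions. The top view shows the stop shut along the rest at (561,145). I descend onto the knob.

Call:
jog_arm([
  [[3, -2.5, 40], [0, 0, 0]],
  [[3, -2.5, 80], [0, 0, 0]],
  [[3, -2.5, 110], [0, 0, 0]],
  [[3, -2.5, 128], [0, 0, 0]],
  [[3, -2.5, 139], [0, 0, 0]],
  [[3, -2.5, 139], [0, 0, 0]],
  [[3, -2.5, 139], [0, 0, 0]],
])

```text
time: 7.7
tool_pos: [453.3, -157.0, 28.1]
tcp_rot: [180.0, 0.0, 91.0]
ft_force: [-0.0, 0.4, 1.0]
finger_gap: 60.0
grip_force: 0.0
```

Call:
jog_arm([
  [[0, 0, 0], [0, 0, 0]],
  [[0, 0, 0], [0, 0, 0]],
  [[0, 0, 0], [0, 0, 0]],
  [[0, 0, 0], [0, 0, 0]],
  [[0, 0, 0], [0, 0, 0]],
  [[0, 0, 0], [0, 0, 0]],
  [[0, 0, 0], [0, 0, 0]],
  [[0, 0, 0], [0, 0, 0]],
], grip=0, force=60)

```text
time: 8.5
tool_pos: [454.0, -157.6, 28.4]
tcp_rot: [179.8, 0.1, 91.0]
ft_force: [4.3, 0.2, 5.8]
finger_gap: 20.3
grip_force: 58.9
```

The gap is a little under 22 mm, so the pads may sit high on the knob. I'll re-grip slightly lower and compare.

Call:
jog_arm([
  [[0, 0, 0], [0, 0, 0]],
  [[0, 0, 0], [0, 0, 0]],
  [[0, 0, 0], [0, 0, 0]],
  [[0, 0, 5], [0, 0, 0]],
  [[0, 0, 5], [0, 0, 0]],
], grip=40)

```text
time: 9.0
tool_pos: [451.7, -156.8, 21.2]
tcp_rot: [-179.9, -0.0, 91.0]
ft_force: [0.1, 0.1, -0.1]
finger_gap: 40.3
grip_force: 0.0
```

Call:
jog_arm([
  [[0, 0, 0], [0, 0, 0]],
  [[0, 0, 0], [0, 0, 0]],
  [[0, 0, 0], [0, 0, 0]],
  [[0, 0, 0], [0, 0, 0]],
  [[0, 0, 0], [0, 0, 0]],
  [[0, 0, 0], [0, 0, 0]],
  [[0, 0, 0], [0, 0, 0]],
], grip=0)

```text
time: 9.7
tool_pos: [453.8, -157.2, 22.8]
tcp_rot: [179.9, 0.0, 91.0]
ft_force: [4.5, 1.7, -2.4]
finger_gap: 20.6
grip_force: 58.6
```

The gap is unchanged, so it is only pad compliance and the grip is good. Now I pull the latch.

Call:
jog_arm([
  [[-2, 0, 0], [0, 0, 0]],
  [[-4, 0, 0], [0, 0, 0]],
  [[-6, 0, 0], [0, 0, 0]],
  [[-8, 0, 0], [0, 0, 0]],
  [[-10, 0, 0], [0, 0, 0]],
  [[-12, 0, 0], [0, 0, 0]],
  [[-13, 0, 0], [0, 0, 0]],
  [[-13, 0, 0], [0, 0, 0]],
  [[-13, 0, 0], [0, 0, 0]],
])

```text
time: 10.6
tool_pos: [454.0, -169.0, 22.5]
tcp_rot: [179.9, -0.1, 91.0]
ft_force: [6.7, 7.0, -2.9]
finger_gap: 20.3
grip_force: 58.7
```

The 7 N reaction at 11.8 mm matches the spring. Next I lift along the arc about the hinge, turning the tool with the arm.

Call:
jog_arm([
  [[0, -1.2, -6.4], [0.025, 0, 0]],
  [[0, -2.2, -12.8], [0.05, 0, 0]],
  [[0, -3.0, -19.2], [0.075, 0, 0]],
  [[0, -3.7, -25.7], [0.1, 0, 0]],
  [[0, -4.2, -32.2], [0.125, 0, 0]],
  [[0, -4.2, -32.2], [0.125, 0, 0]],
])

```text
time: 11.2
tool_pos: [449.8, -169.0, 55.1]
tcp_rot: [-172.9, -0.1, 91.0]
ft_force: [6.0, 6.2, -3.3]
finger_gap: 20.2
grip_force: 59.1
```

Call:
jog_arm([
  [[0, -1.2, -6.4], [0.025, 0, 0]],
  [[0, -2.2, -12.8], [0.05, 0, 0]],
  [[0, -3.0, -19.2], [0.075, 0, 0]],
  [[0, -3.7, -25.7], [0.1, 0, 0]],
  [[0, -4.2, -32.2], [0.125, 0, 0]],
  [[0, -4.5, -38.7], [0.15, 0, 0]],
  [[0, -4.7, -45.2], [0.175, 0, 0]],
  [[0, -4.8, -51.6], [0.2, 0, 0]],
  [[0, -4.6, -58.1], [0.225, 0, 0]],
  [[0, -4.3, -64.6], [0.25, 0, 0]],
])

```text
time: 12.2
tool_pos: [453.4, -168.6, 118.9]
tcp_rot: [-158.6, -0.1, 91.0]
ft_force: [4.9, 7.0, -3.0]
finger_gap: 20.5
grip_force: 59.3
```

Call:
jog_arm([
  [[0, -1.2, -6.4], [0.025, 0, 0]],
  [[0, -2.2, -12.8], [0.05, 0, 0]],
  [[0, -3.0, -19.2], [0.075, 0, 0]],
  [[0, -3.7, -25.7], [0.1, 0, 0]],
  [[0, -4.2, -32.2], [0.125, 0, 0]],
  [[0, -4.2, -32.2], [0.125, 0, 0]],
  [[0, -4.2, -32.2], [0.125, 0, 0]],
  [[0, -4.2, -32.2], [0.125, 0, 0]],
  [[0, -4.2, -32.2], [0.125, 0, 0]],
])

```text
time: 13.1
tool_pos: [461.0, -168.5, 149.8]
tcp_rot: [-151.4, -0.2, 91.0]
ft_force: [3.4, 7.2, -4.1]
finger_gap: 20.4
grip_force: 59.3
```

Run:
```python
from h import *
s=r.sense();print(s["tool_pos"],s["tcp_rot"],s["ft_force"],s["finger_gap"],s["grip_force"],abs(s["qd"]).max())
p,d=r.snapshot("scene");t,_=r.snapshot("top")
cv2.imwrite("pics/e.png",np.hstack([cv2.resize(p[90:290,210:470],(520,400),interpolation=2),cv2.resize(t[130:280,280:385],(280,400),interpolation=2)]))
```

```text
[ 460.98555692 -168.49596076  149.76518149] [-151.41980723   -0.15675072   91.02436129] [ 3.38840588  7.21416013 -4.11451899] 20.380206905141456 59.29501175880432 0.07632916200844989
```

View pics/e.png

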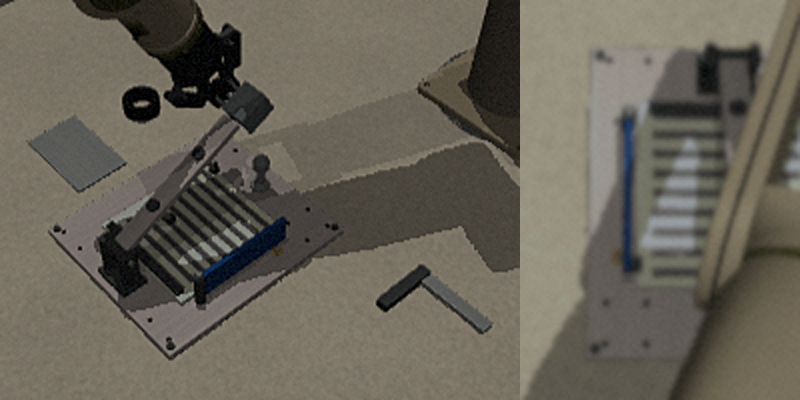

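The arm is up at crop (250,105), with the bare ball below it at (262,165). It stands at about 0.5 rad, so the nose is some 12 cm up. The stop is shut and the bystanders have not moved.

```bash
python3 -c "
from bench import r
print(r.hand_in())"
```

```text
the job is handed in; nothing more can be done
None
```

The job is handed in at about 13 s of the 51 s allowed: the stop is pushed home and shut, the latch is drawn, and the gripper holds the hold-down arm still with its nose about 12 cm above the ball; plate, square and tape roll were not touched.

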